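# Find which way the coffee canister's cap loosens and hold it off

### The job

Open the steel canister that is stuck to the worktop so that coffee can be spooned out: nobody remembers whether its black twist cap is right- or left-handed, so turn it gently one way and, if it stops early, the other way until it comes free, without tugging it up while it is still locked. Then lift it straight off and finish while still holding it: the program ends with the cap gripped, upright and still, directly above the canister, its lower edge at least 2 cm above the mouth. Leave the other things on the worktop where they are.

Things in the scene. Friction and masses are not known exactly. Their poses are not given: they have to be found in the camera images.
- canister: Brushed-steel round canister, fixed to the worktop by a rubber suction foot (108 across); it cannot move or turn. Origin: centre of its underside, on the worktop; z up along its axis. Body 84 across up to 98 high, then a shoulder and a neck; its mouth is at 138. It stands in a different place and yaw each time.
- canister_mouth (a point): Centre of the canister's open mouth, the top of its 40 wide neck, 138 above the worktop; at the start the cap covers it (skirt's lower edge 24 below it), with about 1.5 mm of sideways play.
- cap: Loose black twist cap, 90 g (63 to 126): ribbed round skirt 64 across, 29 high, and on it a straight upright grip bar 46 long (cap x), 14 thick (cap y), 34 tall. Origin: centre of the skirt's lower edge, z up; seated it is 114 above the worktop (bar top 177). Starts locked, its x within 7 degrees of the canister's x. It does not rise as it turns; locked, it lifts only 1.5 mm.
- cap_grip (a point): Point to grip, in the middle of the cap's bar, 49 above the cap's origin, 20 above the skirt's top. Which way the cap loosens differs from start to start and cannot be seen. Loosening way: turns easily, is free and lifts straight off at 47 to 72 degrees from the canister's x, then meets a firm stop. Wrong way: firm one-sided stop about 16 degrees from the canister's x (pushes sideways too).
- mug: Bystander: the small white cup with a handle, 49 high (mm); origin at its underside. Not part of the job.
- shaker: Bystander: the salt shaker, 44 across, 90 high (mm); origin at its underside. Not part of the job.
- tin: Bystander: the plain red tin, 71 across, 108 high (mm); origin at its underside. Not part of the job.
- spoon: Bystander: the metal dessert spoon lying flat, 188 long (mm); origin at its underside. Not part of the job.
- timer: Bystander: the dome-shaped kitchen timer, 70 high (mm); origin at its underside. Not part of the job.
- clip_jar: Bystander: the clip-top glass jar, 158 high (mm); origin at its underside. Not part of the job.
Things that resemble listed ones, but are neither listed nor needed, are in the scene too. Of the things that look like the cap, the middle-sized one is meant.

How it is judged:
On the way, in this order (a step that is already met when the one before it is completed fails the run):
1. the cap, still down on its neck, has been turned to where it is free (more than 37 degrees from the locked mid position) (angle between the x axis of cap and the x axis of canister, either way round above 0.65 rad and z of cap in the frame of canister below 0.119 m), for 0.05 s.
2. the cap is lifted off the neck in the fingers (z of cap in the frame of canister above 0.142 m and contact force between the fingers and cap above 1 N), for 0.1 s.
At the end, for the whole second after the job is handed in: The gripper still holds the cap (finger force over 1 N), which touches the canister nowhere, is upright within 0.3 rad and still (under 3 cm/s), within 45 mm of the canister's axis, with its lower edge at least 20 mm above the mouth (z of cap in the frame of canister above 0.158 m and horizontal distance between cap and canister below 0.045 m and contact force between the fingers and cap above 1 N and contact force between cap and canister below 0.1 N and angle between cap's own z axis and vertical below 0.3 rad and linear speed of cap below 0.03 m/s); the arm keeps its last pose, push and grip.
It fails at once if the locked cap is tugged or pressed against the canister with more than 60 N (contact force between cap and canister above 60 N).
It fails at once if a bystander is moved by more than 3 cm (distance of any of mug, shaker, tin, spoon, timer, clip_jar from where it was at the start of the episode above 0.03 m).
It also fails if it takes over 45 s, if anything falls off the work surface, if the arm or the gripper's body presses on something with over 40 N, if the wrist force passes 120 N, or if a joint passes its speed limit or range.

### The arm

A 6-joint arm with a two-finger parallel gripper is mounted at the origin on a cart in front of the work surface, level with it; the furniture and walls round the work are solid. World frame = base frame: x ahead of the robot, y to its left, z up, the work surface at z = 0. Lengths are in m, angles in rad, forces in N, time in s.
With the tool pointing down it reaches from about 0.35 to 0.975 m from the base axis. Payload 7.1 kg.
Tool frame: the origin (TCP) lies at the centre of the arm's flange, where the gripper is bolted on; the fingertips stand 182 mm ahead of it and the grasp point (between the pads) lies 163 mm ahead of it; x points along the fingers, y is the direction in which the jaws open and shut, and the axes are right-handed (so a half turn about x gives the same grasp; the last joint's range is limited). The gripper opens to 88 mm and grips with 3 to 60 N. Pads are 20 mm wide; open, the fingers measure 115 mm over their backs; the gripper's body (75 mm by 178 mm) begins 61 mm behind the grasp point.
Start: joints at [-1.311, 0.423, 1.63, -0, 1.089, -0.019], TCP at [0.172, -0.601, 0.405] pointing down, gripper open.
Joint ranges: [-3, 3], [-0.9, 2.11], [0.09, 2.58], [-1.31, 4.45], [0.11, 2.69], [-2.54, 2.54]. Speed limits (rad/s): [2.39, 2.39, 3.01, 3.14, 3.14, 3.14].

### API

Orientations are given as a unit quaternion [x, y, z, w].
In Python, from station import telemetry, viewer, workorder gives the robot as it stands.
- The arm moves only by the tool arm_command, never from a script. Its argument "motion" is a list of rows, each an object of numbers: "gripper": the finger opening in cm, from 0 to 8.78; "dx", "dy", "dz": the shift along the tool's x, y, z in cm; "rx", "ry", "rz": the turn, a rotation vector about the tool's x, y, z in degrees. A call has 1 to 10 rows; each row shifts and turns the commanded pose from where the row before left it, along the tool's axes as they then stand; what a row does not reach is not made up. A row lasts 1/8 s, in which the tool goes at most 62.5 mm and 10.7 degrees, less where a joint would pass 70% of its speed; a pose out of reach is approached as far as the arm can. A call with a gripper value outside its range is refused whole. The fingers move at their own pace and stop on an object; "newtons" is the grip in N (left out, the last holds). Time passes only in rows, so rows that do not move let the fingers close. It gives the time, the measured TCP pose, the force and the opening at its end, in the units of the state.
- telemetry.sense(): the state, without advancing time (a new reading comes with each control period).
- viewer.get_image(name): name is "scene" or "side" or "wrist"; returns a dict with "img" (420x560x3 uint8, red, green, blue), "range_z" (420x560 float32, m along the optical axis (not along the pixel's ray), 0 where there is no reading), "fx", "fy", "cx", "cy" (pixels), "dist_coeffs" ([k1, k2, p1, p2, k3] as OpenCV has them; the pictures are not rectified), "position" and "attitude" of the camera in the world. Camera axes: x right, y up, looking along -z (the intrinsics and any distortion apply to the point x, -y, -z); pixel columns grow to the right and rows downward; lengths in m; the calibration is good to about 2 mm. A picture is of the moment at which its call begins.
- workorder.hand_in(): hands the job in, once; it reports no verdict.
The state is a dict: "clock": time; "joints": joint angles; "dq": joint speeds; "tau": joint torques, N m; "ee_pos": TCP position; "orientation": TCP orientation; "ft_force": force on the tool from outside, world axes, zero at the start; "ft_torque": the same for the moment, N m; "width": finger opening in m.
Only numpy, scipy, OpenCV 4.12 (cv2) and the standard library are available. Lean on these libraries where they do the work, as an engineer would, in place of code of your own. Each camera call takes 0.05 s, during which the arm holds its last target.

## Working session

There is one attempt and no reset: what is moved stays moved. The work goes in short steps, Python scripts to look and compute and a tool call to move; the robot and the scene stay as the last step left them, time stands still between calls to the robot, and variables do not carry over. Pictures are saved under pics/ and viewed, and the job is handed in when it is done.

Besides the shell and the picture viewer there is one more tool, called after ">>>" as a command line: name --argument value ..., lists and objects as JSON in quotes. arm_command: Moves the arm, as the interface text tells. Its arguments: {"type":"object","properties":{"motion":{"type":"array"},"newtons":{"type":"number"}},"required":["motion"]}

```bash
ls; mkdir -p pics
python3 - <<'E'
from station import telemetry, viewer
import cv2
s=telemetry.sense(); print(s)
for n in ["scene","side","wrist"]:
    d=viewer.get_image(n); cv2.imwrite(f"pics/{n}0.png",d["img"][:,:,::-1])
    print(n,d["fx"],d["fy"],d["cx"],d["cy"],d["dist_coeffs"],d["position"],d["attitude"])
E
```

```text
pics
{'clock': 0.0, 'joints': array([-1.31101541e+00,  4.23818767e-01,  1.63068068e+00, -6.99948198e-07,
        1.08860946e+00, -1.89650095e-02]), 'dq': array([-8.57183461e-05, -6.21823783e-04,  9.25779500e-04, -8.99323340e-04,
       -7.51898471e-04,  5.72778681e-04]), 'tau': array([ 2.08313868e-04, -5.44619071e+01, -2.73666215e+01,  6.42258511e-02,
        2.27525382e-02, -1.32144755e-04]), 'ee_pos': array([ 0.17194287, -0.60059302,  0.40391894]), 'orientation': array([-0.70018535, -0.09876507,  0.70031457, -0.09770074]), 'ft_force': array([ 0.29055455,  0.64426941, -0.31996169]), 'ft_torque': array([ 0.0523254 , -0.05920024,  0.03148878]), 'width': 0.08749976351924485}
scene 447.6628082110521 447.6628082110521 272.0342070608041 207.29994065050457 [0.03369333 0.         0.         0.         0.        ] [-0.08136274  0.54673274  1.05753113] [-0.13469616  0.32059866  0.87250938 -0.34322124]
side 518.9467704577538 518.9467704577538 281.6679111995386 212.15620987003788 [-0.08781407  0.          0.          0.          0.        ] [-0.12245565  0.88314402  0.99578661] [-0.1191932   0.41598992  0.85889243 -0.27395102]
wrist 376.9024221513286 376.9024221513286 270.9173997570489 208.86153297652274 [-0.0326314  0.         0.         0.         0.       ] [ 0.24920262 -0.58006796  0.38299776] [-0.11774528  0.08912386 -0.59547221  0.78968717]
```

View pics/scene0.png

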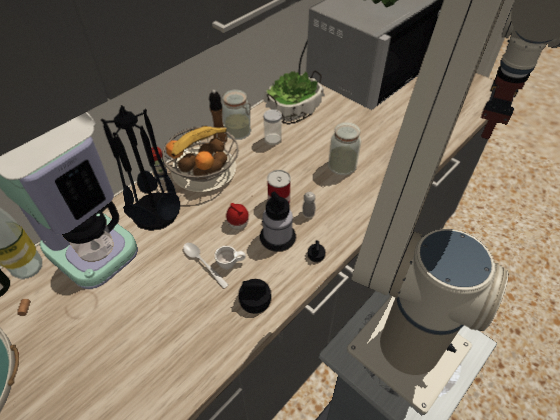

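View pics/side0.png

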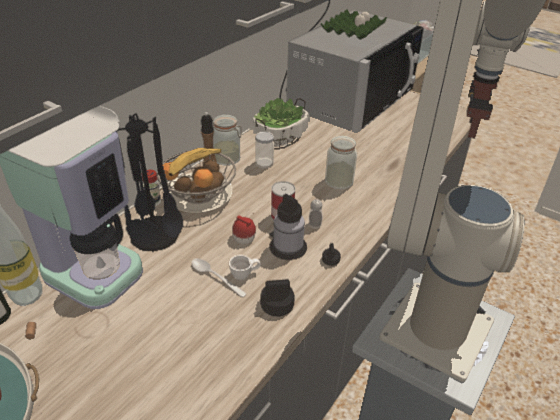

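View pics/wrist0.png

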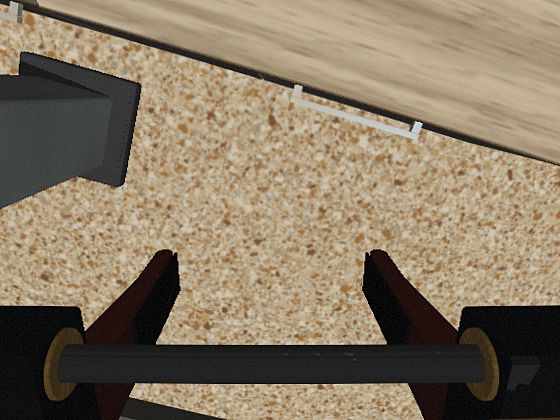

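The scene view (first picture) shows the steel canister at (278,228). Three things could be taken for the cap:
- the black cap on the canister at (277,206)
- a larger one on the worktop at (255,295)
- a smaller one at (316,251)

I choose the middle-sized one, which is seated on the canister. The red tin is behind it at (279,185), the shaker right at (309,205), the timer at (237,214), and the mug at (228,257). Next I'll measure positions and check a close crop.

```bash
cat > h.py <<'E'
import numpy as np, cv2
from scipy.spatial.transform import Rotation as R
from station import telemetry, viewer
def cloud(d):
    h,w=d["range_z"].shape
    K=np.array([[d["fx"],0,d["cx"]],[0,d["fy"],d["cy"]],[0,0,1]])
    u,v=np.meshgrid(np.arange(w),np.arange(h))
    p=cv2.undistortPoints(np.stack([u,v],-1).reshape(-1,1,2).astype(np.float32),K,np.array(d["dist_coeffs"])).reshape(h,w,2)
    z=d["range_z"]
    c=np.stack([p[...,0]*z,-p[...,1]*z,-z],-1)
    W=c@R.from_quat(d["attitude"]).as_matrix().T+d["position"]
    W[z==0]=np.nan
    return W
E
python3 - <<'E'
from h import *
for n,(x0,y0,x1,y1) in {"scene":(210,160,350,320),"side":(210,160,360,320)}.items():
    d=viewer.get_image(n); W=cloud(d)
    cv2.imwrite(f"pics/{n}_crop.png",cv2.resize(d["img"][y0:y1,x0:x1,::-1],None,fx=3.7,fy=3.7,interpolation=cv2.INTER_CUBIC))
    np.save(f"{n}.npy",W); 
    px={"scene":dict(cap=(277,200),big=(255,295),small=(316,251),tin=(279,177),shaker=(309,196),timer=(237,210),mug=(226,250),jar=(345,130)),
        "side":dict(cap=(289,203),big=(277,290),small=(331,250),tin=(283,187))}[n]
    for k,(u,v) in px.items(): print(n,k,W[v,u].round(3))
    # cap/canister bands
    c=W[px["cap"][1],px["cap"][0]][:2]
    m=np.hypot(W[...,0]-c[0],W[...,1]-c[1])<.06
    for a,b in [(.005,.02),(.02,.09),(.116,.14),(.140,.146),(.15,.172),(.173,.185)]:
        q=W[m&(W[...,2]>a)&(W[...,2]<b)]
        if len(q): print(a,b,len(q),q.min(0).round(3),q.max(0).round(3),q.mean(0).round(4))
E
```

```text
scene cap [ 0.456 -0.024  0.175]
scene big [0.358 0.166 0.042]
scene small [ 0.33  -0.044  0.043]
scene tin [ 0.557 -0.141  0.105]
scene shaker [ 0.45  -0.153  0.09 ]
scene timer [0.58  0.014 0.068]
scene mug [0.522 0.116 0.031]
scene jar [ 0.507 -0.388  0.16 ]
0.005 0.02 285 [ 0.41  -0.081  0.005] [0.513 0.034 0.02 ] [ 0.444  -0.0107  0.0105]
0.02 0.09 431 [ 0.419 -0.057  0.02 ] [0.492 0.011 0.09 ] [ 0.4398 -0.0088  0.0558]
0.116 0.14 134 [ 0.428 -0.063  0.116] [0.494 0.002 0.14 ] [ 0.4461 -0.0158  0.1289]
0.14 0.146 195 [ 0.43  -0.066  0.14 ] [ 0.494 -0.     0.146] [ 0.4568 -0.0257  0.1434]
0.15 0.172 75 [ 0.438 -0.037  0.15 ] [ 0.486 -0.021  0.172] [ 0.4565 -0.0266  0.1608]
0.173 0.185 70 [ 0.438 -0.041  0.173] [ 0.484 -0.022  0.181] [ 0.4606 -0.0305  0.1767]
side cap [ 0.459 -0.022  0.165]
side big [0.362 0.167 0.06 ]
side small [ 0.333 -0.044  0.049]
side tin [ 0.556 -0.137  0.108]
0.005 0.02 274 [ 0.408 -0.073  0.005] [0.515 0.026 0.02 ] [ 0.4489 -0.0065  0.0103]
0.02 0.09 567 [ 0.418 -0.06   0.02 ] [0.499 0.015 0.09 ] [ 0.445  -0.0039  0.0556]
0.116 0.14 188 [ 0.428 -0.063  0.117] [0.496 0.007 0.14 ] [ 0.4507 -0.0124  0.129 ]
0.14 0.146 157 [ 0.43  -0.063  0.14 ] [0.494 0.001 0.146] [ 0.4587 -0.0216  0.1423]
0.15 0.172 101 [ 0.439 -0.035  0.151] [ 0.484 -0.019  0.172] [ 0.4592 -0.0254  0.1613]
0.173 0.185 54 [ 0.439 -0.041  0.173] [ 0.483 -0.02   0.181] [ 0.4607 -0.0292  0.1759]
```

View pics/scene_crop.png

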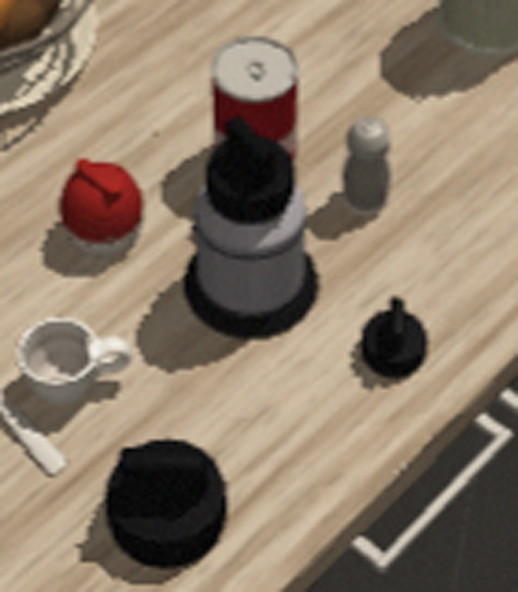

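View pics/side_crop.png

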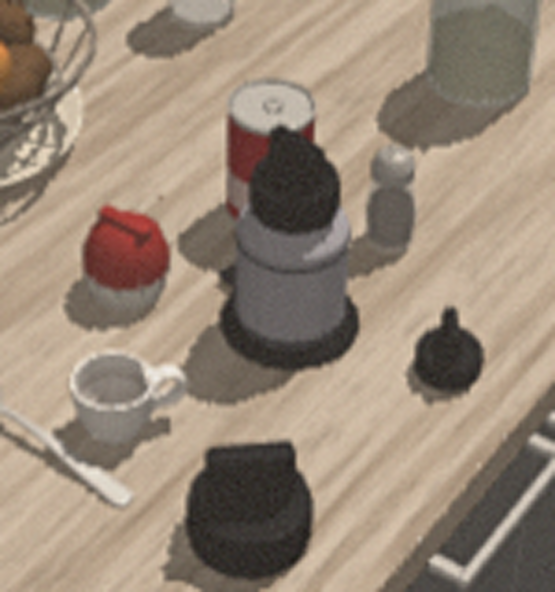

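The crop confirms it: the 64 mm skirt and bar sit on the canister, between the larger and smaller lookalikes. The bar top reads about 0.177 and the foot is 107 mm across, as described. The axis is near (0.462, -0.029). Next come the bar angle and the tool moves.

Run:
```python
from h import *
c=np.array([.462,-.029])
def circ(q,r):
    from scipy.optimize import least_squares
    return least_squares(lambda p:np.hypot(q[:,0]-p[0],q[:,1]-p[1])-r,c,loss='soft_l1',f_scale=.002).x
for n in ["scene","side"]:
    W=np.load(n+".npy"); rr=np.hypot(W[...,0]-c[0],W[...,1]-c[1]); z=W[...,2]
    print(n,"body",circ(W[(rr<.06)&(z>.025)&(z<.09)],.042).round(4),"skirt",circ(W[(rr>.024)&(rr<.045)&(z>.118)&(z<.138)],.032).round(4))
    q=W[(rr<.03)&(z>.152)&(z<.19)]
    r=cv2.minAreaRect((q[:,:2]*1000).astype(np.float32)); print(r)
    t=W[(rr<.03)&(z>.174)&(z<.19)][:,:2]; e,v=np.linalg.eigh(np.cov(t.T)); print("pca",np.degrees(np.arctan2(v[1,1],v[0,1])))
s=telemetry.sense(); T=R.from_quat(s["orientation"]).as_matrix(); print(T.round(3))
tgt=np.array([.462,-.029,.40]); print((T.T@(tgt-s["ee_pos"])*100).round(2), "clock",s["clock"])
```

```text
scene body [ 0.4629 -0.0332] skirt [ 0.4628 -0.033 ]
((461.4950256347656, -31.696895599365234), (15.856779098510742, 48.018096923828125), 81.3222427368164)
pca 169.96833182310726
side body [ 0.4635 -0.0319] skirt [ 0.4631 -0.0319]
((461.681396484375, -28.888771057128906), (16.32154083251953, 45.67447280883789), 77.61725616455078)
pca 169.02545861472078
[[-0.     0.275 -0.961]
 [ 0.001 -0.961 -0.275]
 [-1.    -0.001 -0.   ]]
[  0.47 -46.99 -43.61] clock 0.25
```

Run:
```python
from h import *
a=np.array([.172,-.601]);b=np.array([.4625,-.031]);L=np.linalg.norm(b-a);u=(b-a)/L
for n in ["scene","side"]:
    W=np.load(n+".npy");P=W[...,:2]-a;t=np.clip(P@u,0,L);d=np.linalg.norm(P-t[...,None]*u,axis=-1)
    m=(W[...,2]>.19)&(W[...,0]>.3)
    i=np.argsort(np.where(m,d,9).ravel())[:400:40]
    for k in i: print(n,np.unravel_index(k,d.shape),W.reshape(-1,3)[k].round(3),d.ravel()[k].round(3))
s=telemetry.sense(); T=R.from_quat(s["orientation"]).as_matrix()
print((T.T@(np.array([.4625,-.031,.404])-s["ee_pos"])*100).round(2))
```

```text
scene (np.int64(20), np.int64(243)) [ 0.555 -0.036  0.625] 0.093
scene (np.int64(19), np.int64(244)) [ 0.558 -0.042  0.624] 0.096
scene (np.int64(17), np.int64(243)) [ 0.56  -0.041  0.627] 0.098
scene (np.int64(15), np.int64(250)) [ 0.559 -0.059  0.625] 0.1
scene (np.int64(14), np.int64(252)) [ 0.559 -0.065  0.625] 0.102
scene (np.int64(15), np.int64(244)) [ 0.565 -0.049  0.627] 0.105
scene (np.int64(28), np.int64(222)) [0.559 0.016 0.628] 0.107
scene (np.int64(28), np.int64(220)) [0.564 0.017 0.626] 0.112
scene (np.int64(8), np.int64(258)) [ 0.564 -0.088  0.627] 0.117
scene (np.int64(8), np.int64(269)) [ 0.557 -0.113  0.621] 0.121
side (np.int64(18), np.int64(259)) [ 0.555 -0.023  0.628] 0.093
side (np.int64(18), np.int64(257)) [ 0.56  -0.021  0.627] 0.098
side (np.int64(25), np.int64(251)) [0.556 0.004 0.619] 0.1
side (np.int64(16), np.int64(271)) [ 0.558 -0.072  0.619] 0.104
side (np.int64(22), np.int64(247)) [0.564 0.009 0.626] 0.109
side (np.int64(26), np.int64(244)) [0.569 0.013 0.617] 0.115
side (np.int64(20), np.int64(241)) [0.579 0.011 0.627] 0.123
side (np.int64(5), np.int64(243)) [ 0.586 -0.006  0.654] 0.126
side (np.int64(30), np.int64(248)) [ 0.589 -0.027  0.593] 0.127
side (np.int64(14), np.int64(244)) [ 0.588 -0.012  0.633] 0.127
[  0.07 -46.78 -43.61]
```

>>> arm_command --motion '[{"gripper": 8.7, "dy": -3.9, "dz": -3.63}, {"dy": -3.9, "dz": -3.63}, {"dy": -3.9, "dz": -3.63}, {"dy": -3.9, "dz": -3.63}, {"dy": -3.9, "dz": -3.63}, {"dy": -3.9, "dz": -3.63}, {"dy": -3.9, "dz": -3.63}, {"dy": -3.9, "dz": -3.63}, {"dy": -3.9, "dz": -3.63}, {"dy": -3.9, "dz": -3.63}]'

```text
$.motion[0]: bad value
```

>>> arm_command --motion '[{"dy": -3.9, "dz": -3.63}, {"dy": -3.9, "dz": -3.63}, {"rx": -10}, {"rx": -10}, {"rx": -10}, {"rx": -10}, {"rx": -10}, {"rx": -10}, {"rx": -10}, {"rx": -10}]'

```text
$.motion[0]: bad value
```

>>> arm_command --motion '[{"rx": -10}, {"rx": -10}, {"rx": -10}, {"rx": -10}, {"rx": -10}, {"rx": -10}, {"rx": -10}, {"rx": -3.5}, {"rx": 0}, {"rx": 0}]'

```text
$.motion[0]: bad value
```

```bash
cat > look.py <<'E'
from h import *
import sys
tag=sys.argv[1]
s=telemetry.sense(); T=R.from_quat(s["orientation"]).as_matrix()
print("clock",s["clock"],"j",s["joints"].round(3),"ee",s["ee_pos"].round(4),"F",s["ft_force"].round(2),"M",s["ft_torque"].round(2),"w",round(s["width"],4))
print("toolx",T[:,0].round(3),"y yaw",np.degrees(np.arctan2(T[1,1],T[0,1])).round(2))
for n in sys.argv[2:]:
    d=viewer.get_image(n); cv2.imwrite(f"pics/{n}_{tag}.png",d["img"][:,:,::-1]); W=cloud(d); np.save(f"{n}_{tag}.npy",W)
    c=np.array([.4625,-.031]);rr=np.hypot(W[...,0]-c[0],W[...,1]-c[1])
    q=W[(rr<.03)&(W[...,2]>.170)&(W[...,2]<.185)]
    if len(q)>20:
        print(n,len(q),"rect",cv2.minAreaRect((q[:,:2]*1000).astype(np.float32)),"z",np.median(q[:,2]).round(4))
        e,v=np.linalg.eigh(np.cov(q[:,:2].T)); print("pca",np.degrees(np.arctan2(v[1,1],v[0,1])).round(1))
E
python3 look.py a wrist scene
```

```text
clock 0.25 j [-1.311  0.423  1.63   0.     1.089 -0.019] ee [ 0.172  -0.6007  0.4043] F [-0.41 -0.31 -0.41] M [ 0.04 -0.03 -0.01] w 0.0877
toolx [-0.     0.001 -1.   ] y yaw -74.03
scene 77 rect ((462.025146484375, -31.529315948486328), (13.239114761352539, 45.16044235229492), 77.84789276123047) z 0.1765
pca 170.8
```

Nothing moved: the rows were refused. They may need all seven keys, so I'll try one complete row.

>>> arm_command --motion '[{"gripper": 8.7, "dx": 0, "dy": -3.9, "dz": -3.63, "rx": 0, "ry": 0, "rz": 0}]'

```text
clock: 0.48
ee_pos: [0.1956, -0.5548, 0.4046]
orientation: [0.7, 0.097, -0.7, 0.098]
ft_force: [1.3, -0.1, 0.8]
width: 0.0871
```

>>> arm_command --motion '[{"gripper": 8.7, "dx": 0, "dy": -3.9, "dz": -3.63, "rx": 0, "ry": 0, "rz": 0}, {"gripper": 8.7, "dx": 0, "dy": -3.9, "dz": -3.63, "rx": 0, "ry": 0, "rz": 0}, {"gripper": 8.7, "dx": 0, "dy": -3.9, "dz": -3.63, "rx": 0, "ry": 0, "rz": 0}, {"gripper": 8.7, "dx": 0, "dy": -3.9, "dz": -3.63, "rx": 0, "ry": 0, "rz": 0}, {"gripper": 8.7, "dx": 0, "dy": -3.9, "dz": -3.63, "rx": 0, "ry": 0, "rz": 0}, {"gripper": 8.7, "dx": 0, "dy": -3.9, "dz": -3.63, "rx": 0, "ry": 0, "rz": 0}, {"gripper": 8.7, "dx": 0, "dy": -3.9, "dz": -3.63, "rx": 0, "ry": 0, "rz": 0}, {"gripper": 8.7, "dx": 0, "dy": -3.9, "dz": -3.63, "rx": 0, "ry": 0, "rz": 0}, {"gripper": 8.7, "dx": 0, "dy": -3.9, "dz": -3.63, "rx": 0, "ry": 0, "rz": 0}, {"gripper": 8.7, "dx": 0, "dy": -3.9, "dz": -3.63, "rx": 0, "ry": 0, "rz": 0}]'

```text
clock: 1.72
ee_pos: [0.4384, -0.0768, 0.405]
orientation: [0.701, 0.098, -0.7, 0.098]
ft_force: [-0.3, -0.4, 0.3]
width: 0.0872
```

>>> arm_command --motion '[{"gripper": 8.7, "dx": 0, "dy": -3.9, "dz": -3.63, "rx": 0, "ry": 0, "rz": 0}, {"gripper": 8.7, "dx": 0, "dy": 0, "dz": 0, "rx": -10, "ry": 0, "rz": 0}, {"gripper": 8.7, "dx": 0, "dy": 0, "dz": 0, "rx": -10, "ry": 0, "rz": 0}, {"gripper": 8.7, "dx": 0, "dy": 0, "dz": 0, "rx": -10, "ry": 0, "rz": 0}, {"gripper": 8.7, "dx": 0, "dy": 0, "dz": 0, "rx": -10, "ry": 0, "rz": 0}, {"gripper": 8.7, "dx": 0, "dy": 0, "dz": 0, "rx": -10, "ry": 0, "rz": 0}, {"gripper": 8.7, "dx": 0, "dy": 0, "dz": 0, "rx": -10, "ry": 0, "rz": 0}, {"gripper": 8.7, "dx": 0, "dy": 0, "dz": 0, "rx": -10, "ry": 0, "rz": 0}, {"gripper": 8.7, "dx": 0, "dy": 0, "dz": 0, "rx": -10, "ry": 0, "rz": 0}, {"gripper": 8.7, "dx": 0, "dy": 0, "dz": 0, "rx": -10, "ry": 0, "rz": 0}]'

```text
clock: 2.98
ee_pos: [0.462, -0.031, 0.4048]
orientation: [0.424, 0.566, -0.424, 0.566]
ft_force: [-0.9, -0.4, -0.2]
width: 0.0867
```

>>> arm_command --motion '[{"gripper": 8.7, "dx": 0, "dy": 0, "dz": 0, "rx": -10, "ry": 0, "rz": 0}, {"gripper": 8.7, "dx": 0, "dy": 0, "dz": 0, "rx": -10, "ry": 0, "rz": 0}, {"gripper": 8.7, "dx": 0, "dy": 0, "dz": 0, "rx": -10, "ry": 0, "rz": 0}, {"gripper": 8.7, "dx": 0, "dy": 0, "dz": 0, "rx": -10, "ry": 0, "rz": 0}, {"gripper": 8.7, "dx": 0, "dy": 0, "dz": 0, "rx": -10, "ry": 0, "rz": 0}, {"gripper": 8.7, "dx": 0, "dy": 0, "dz": 0, "rx": -10, "ry": 0, "rz": 0}, {"gripper": 8.7, "dx": 0, "dy": 0, "dz": 0, "rx": -3, "ry": 0, "rz": 0}, {"gripper": 8.7, "dx": 0, "dy": 0, "dz": 0, "rx": 0, "ry": 0, "rz": 0}]'

```text
clock: 3.98
ee_pos: [0.462, -0.031, 0.4048]
orientation: [0.068, 0.704, -0.068, 0.704]
ft_force: [0.2, 0.7, -0.1]
width: 0.0871
```

```bash
python3 look.py a wrist scene side
```

```text
clock 3.975 j [-0.093  0.183  1.976 -0.     0.982 -1.471] ee [ 0.462  -0.031   0.4048] F [ 0.2   0.65 -0.12] M [ 0.05 -0.15  0.02] w 0.0871
toolx [ 0. -0. -1.] y yaw 78.94
wrist 1631 rect ((461.2926940917969, -34.09464645385742), (13.606128692626953, 45.06325149536133), 79.36082458496094) z 0.1754
pca 169.6
scene 79 rect ((460.242431640625, -30.914003372192383), (14.0468111038208, 45.34479904174805), 80.75259399414062) z 0.1765
pca 170.7
side 71 rect ((462.18017578125, -30.998912811279297), (16.610977172851562, 46.28012466430664), 82.9575424194336) z 0.175
pca 170.5
```

View pics/wrist_a.png

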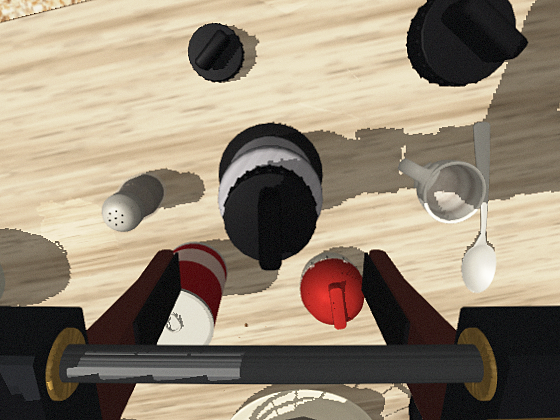

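The wrist view shows the bar upright at (270,225), centred between the fingers and aligned with the jaws. The cap centre reads about (0.4615, -0.032) and the bar yaw about -10.5°, against -11° for the jaws. I'll descend and close gently.

>>> arm_command --motion '[{"gripper": 8.7, "dx": 2.5, "dy": -0.1, "dz": 0, "rx": 0, "ry": 0, "rz": 0}, {"gripper": 8.7, "dx": 2.5, "dy": 0, "dz": 0, "rx": 0, "ry": 0, "rz": 0}, {"gripper": 8.7, "dx": 1.5, "dy": 0, "dz": 0, "rx": 0, "ry": 0, "rz": 0}, {"gripper": 8.7, "dx": 1.0, "dy": 0, "dz": 0, "rx": 0, "ry": 0, "rz": 0}, {"gripper": 8.7, "dx": 0, "dy": 0, "dz": 0, "rx": 0, "ry": 0, "rz": 0}]'

```text
clock: 4.75
ee_pos: [0.4618, -0.032, 0.3293]
orientation: [0.068, 0.704, -0.068, 0.703]
ft_force: [0.3, 0.0, 0.3]
width: 0.0872
```

>>> arm_command --motion '[{"gripper": 4, "dx": 0, "dy": 0, "dz": 0, "rx": 0, "ry": 0, "rz": 0}, {"gripper": 2.5, "dx": 0, "dy": 0, "dz": 0, "rx": 0, "ry": 0, "rz": 0}, {"gripper": 2.5, "dx": 0, "dy": 0, "dz": 0, "rx": 0, "ry": 0, "rz": 0}, {"gripper": 0.5, "dx": 0, "dy": 0, "dz": 0, "rx": 0, "ry": 0, "rz": 0}, {"gripper": 0.5, "dx": 0, "dy": 0, "dz": 0, "rx": 0, "ry": 0, "rz": 0}, {"gripper": 0.5, "dx": 0, "dy": 0, "dz": 0, "rx": 0, "ry": 0, "rz": 0}]' --newtons 10

```text
clock: 5.5
ee_pos: [0.4618, -0.032, 0.3297]
orientation: [0.068, 0.704, -0.068, 0.704]
ft_force: [0.3, -0.2, 0.4]
width: 0.0306
```

```bash
python3 look.py b wrist scene side
```

```text
clock 5.5 j [-0.095  0.303  2.036 -0.     0.803 -1.473] ee [ 0.4618 -0.032   0.3297] F [ 0.32 -0.2   0.37] M [ 0.05 -0.15 -0.  ] w 0.0306
toolx [ 0. -0. -1.] y yaw 78.97
wrist 4571 rect ((458.56292724609375, -37.14016342163086), (45.282772064208984, 42.98225784301758), 51.05429458618164) z 0.1756
pca 167.5
scene 99 rect ((455.11090087890625, -30.527667999267578), (46.827510833740234, 30.229782104492188), 80.44420623779297) z 0.1768
pca 76.9
side 109 rect ((458.1560974121094, -28.621126174926758), (43.08096694946289, 34.814876556396484), 88.15103912353516) z 0.1761
pca 77.4
```

View pics/wrist_b.png

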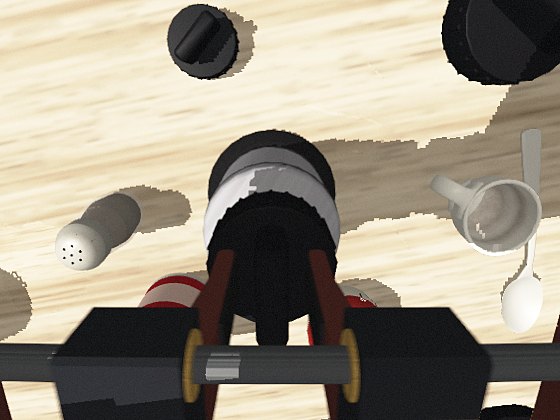

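The wrist view shows the fingers still closing at a 30 mm opening, with the bar at (272,270) midway between them. I'll keep closing.

>>> arm_command --motion '[{"gripper": 0.5, "dx": 0, "dy": 0, "dz": 0, "rx": 0, "ry": 0, "rz": 0}, {"gripper": 0.5, "dx": 0, "dy": 0, "dz": 0, "rx": 0, "ry": 0, "rz": 0}, {"gripper": 0.5, "dx": 0, "dy": 0, "dz": 0, "rx": 0, "ry": 0, "rz": 0}]' --newtons 10

```text
clock: 6.02
ee_pos: [0.4618, -0.032, 0.3297]
orientation: [0.068, 0.704, -0.068, 0.704]
ft_force: [-1.0, 0.2, -1.2]
width: 0.0141
```

```bash
python3 look.py c
```

```text
clock 6.025 j [-0.095  0.303  2.036  0.     0.803 -1.473] ee [ 0.4618 -0.032   0.3297] F [-1.03  0.15 -1.16] M [ 0.04 -0.14 -0.01] w 0.0141
toolx [-0.  0. -1.] y yaw 78.97
```

The bar is gripped at 14.1 mm with almost no side force. I'll firm the grip and turn gently one way.

>>> arm_command --motion '[{"gripper": 0.5, "dx": 0, "dy": 0, "dz": 0, "rx": 0, "ry": 0, "rz": 0}, {"gripper": 0.5, "dx": 0, "dy": 0, "dz": 0, "rx": 2, "ry": 0, "rz": 0}, {"gripper": 0.5, "dx": 0, "dy": 0, "dz": 0, "rx": 2, "ry": 0, "rz": 0}, {"gripper": 0.5, "dx": 0, "dy": 0, "dz": 0, "rx": 2, "ry": 0, "rz": 0}, {"gripper": 0.5, "dx": 0, "dy": 0, "dz": 0, "rx": 0, "ry": 0, "rz": 0}]' --newtons 25

```text
clock: 6.65
ee_pos: [0.4618, -0.032, 0.3297]
orientation: [0.105, 0.699, -0.105, 0.699]
ft_force: [0.3, -0.4, -1.1]
width: 0.014
```

```bash
python3 look.py c
```

```text
clock 6.65 j [-0.095  0.303  2.036 -0.     0.803 -1.368] ee [ 0.4618 -0.032   0.3297] F [ 0.27 -0.43 -1.08] M [-0.03 -0.13 -0.06] w 0.014
toolx [-0.  0. -1.] y yaw 72.94
```

>>> arm_command --motion '[{"gripper": 0.5, "dx": 0, "dy": 0, "dz": 0, "rx": 2, "ry": 0, "rz": 0}, {"gripper": 0.5, "dx": 0, "dy": 0, "dz": 0, "rx": 1, "ry": 0, "rz": 0}, {"gripper": 0.5, "dx": 0, "dy": 0, "dz": 0, "rx": 0, "ry": 0, "rz": 0}]'

```text
clock: 7.02
ee_pos: [0.4618, -0.032, 0.3297]
orientation: [0.123, 0.696, -0.123, 0.696]
ft_force: [0.2, 0.6, -0.9]
width: 0.0137
```

```bash
python3 look.py c
```

```text
clock 7.025 j [-0.095  0.303  2.036  0.     0.803 -1.316] ee [ 0.4618 -0.032   0.3297] F [ 0.2   0.64 -0.85] M [ 0.01 -0.16 -0.01] w 0.0137
toolx [-0.  0. -1.] y yaw 69.96
```

>>> arm_command --motion '[{"gripper": 0.5, "dx": 0, "dy": 0, "dz": 0, "rx": 1.5, "ry": 0, "rz": 0}, {"gripper": 0.5, "dx": 0, "dy": 0, "dz": 0, "rx": 1.5, "ry": 0, "rz": 0}, {"gripper": 0.5, "dx": 0, "dy": 0, "dz": 0, "rx": 0, "ry": 0, "rz": 0}]'

```text
clock: 7.4
ee_pos: [0.4618, -0.032, 0.3297]
orientation: [0.141, 0.693, -0.141, 0.693]
ft_force: [0.1, -0.4, -0.1]
width: 0.0136
```

```bash
python3 look.py c
```

```text
clock 7.4 j [-0.095  0.303  2.036 -0.     0.803 -1.263] ee [ 0.4618 -0.032   0.3297] F [ 0.06 -0.43 -0.06] M [ 0.04 -0.1   0.  ] w 0.0136
toolx [ 0. -0. -1.] y yaw 66.95
```

>>> arm_command --motion '[{"gripper": 0.5, "dx": 0, "dy": 0, "dz": 0, "rx": 1.5, "ry": 0, "rz": 0}, {"gripper": 0.5, "dx": 0, "dy": 0, "dz": 0, "rx": 1.5, "ry": 0, "rz": 0}, {"gripper": 0.5, "dx": 0, "dy": 0, "dz": 0, "rx": 0, "ry": 0, "rz": 0}]'

```text
clock: 7.78
ee_pos: [0.4618, -0.032, 0.3297]
orientation: [0.159, 0.689, -0.159, 0.689]
ft_force: [-0.1, -1.0, -1.3]
width: 0.0138
```

```bash
python3 look.py c
```

```text
clock 7.775 j [-0.095  0.303  2.036  0.     0.803 -1.211] ee [ 0.4618 -0.032   0.3297] F [-0.15 -0.98 -1.3 ] M [ 0.03 -0.13  0.01] w 0.0138
toolx [ 0.  0. -1.] y yaw 63.95
```

>>> arm_command --motion '[{"gripper": 0.5, "dx": 0, "dy": 0, "dz": 0, "rx": 1.5, "ry": 0, "rz": 0}, {"gripper": 0.5, "dx": 0, "dy": 0, "dz": 0, "rx": 1.5, "ry": 0, "rz": 0}, {"gripper": 0.5, "dx": 0, "dy": 0, "dz": 0, "rx": 0, "ry": 0, "rz": 0}]'

```text
clock: 8.15
ee_pos: [0.462, -0.0318, 0.3297]
orientation: [0.178, 0.684, -0.177, 0.685]
ft_force: [1.3, 3.2, -1.9]
width: 0.0141
```

```bash
python3 look.py c
```

```text
clock 8.15 j [-9.500e-02  3.030e-01  2.036e+00  1.000e-03  8.020e-01 -1.159e+00] ee [ 0.462  -0.0318  0.3297] F [ 1.27  3.21 -1.86] M [ 0.69 -0.44  0.06] w 0.0141
toolx [ 0.001  0.    -1.   ] y yaw 60.94
```

>>> arm_command --motion '[{"gripper": 0.5, "dx": 0, "dy": 0, "dz": 0, "rx": 1, "ry": 0, "rz": 0}, {"gripper": 0.5, "dx": 0, "dy": 0, "dz": 0, "rx": 0, "ry": 0, "rz": 0}]'

```text
clock: 8.4
ee_pos: [0.4621, -0.0317, 0.3298]
orientation: [0.184, 0.683, -0.183, 0.683]
ft_force: [2.5, 5.8, -1.5]
width: 0.0136
```

```bash
python3 look.py d scene side wrist
```

```text
clock 8.4 j [-9.400e-02  3.030e-01  2.036e+00  1.000e-03  8.020e-01 -1.141e+00] ee [ 0.4621 -0.0317  0.3298] F [ 2.49  5.76 -1.55] M [ 1.14 -0.61  0.15] w 0.0136
toolx [ 0.001  0.001 -1.   ] y yaw 59.93
scene 92 rect ((457.9971923828125, -28.803903579711914), (32.56975173950195, 33.59821701049805), 7.660910606384277) z 0.1771
pca 133.0
side 90 rect ((457.2277526855469, -26.344013214111328), (33.12534713745117, 31.94569969177246), 64.19573211669922) z 0.1762
pca 49.7
wrist 4317 rect ((458.9276428222656, -35.11275100708008), (32.63737106323242, 43.41276550292969), 41.49811553955078) z 0.1758
pca 150.3
```

View pics/wrist_d.png

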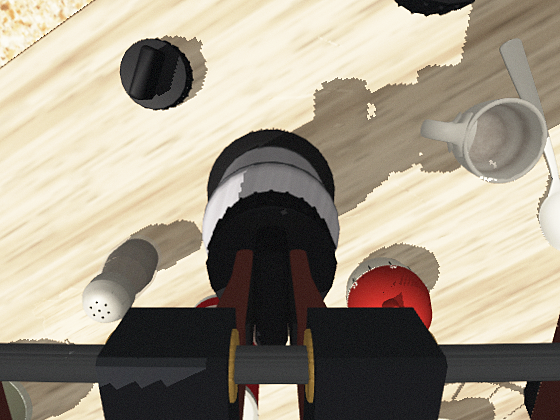

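The wrist view shows the bar held at (270,280). Side force and moment rise steadily past about 18° (6 N now), which is the wrong-way stop. I'll reverse. The canister's x sits near tool yaw 77°, so free should come around yaw 124–149, and I'll aim for about 134.

>>> arm_command --motion '[{"gripper": 0.5, "dx": 0, "dy": 0, "dz": 0, "rx": -3, "ry": 0, "rz": 0}, {"gripper": 0.5, "dx": 0, "dy": 0, "dz": 0, "rx": -4, "ry": 0, "rz": 0}, {"gripper": 0.5, "dx": 0, "dy": 0, "dz": 0, "rx": -4, "ry": 0, "rz": 0}, {"gripper": 0.5, "dx": 0, "dy": 0, "dz": 0, "rx": -4, "ry": 0, "rz": 0}, {"gripper": 0.5, "dx": 0, "dy": 0, "dz": 0, "rx": -4, "ry": 0, "rz": 0}, {"gripper": 0.5, "dx": 0, "dy": 0, "dz": 0, "rx": -3, "ry": 0, "rz": 0}, {"gripper": 0.5, "dx": 0, "dy": 0, "dz": 0, "rx": -3, "ry": 0, "rz": 0}, {"gripper": 0.5, "dx": 0, "dy": 0, "dz": 0, "rx": 0, "ry": 0, "rz": 0}]'

```text
clock: 9.55
ee_pos: [0.4616, -0.0322, 0.3296]
orientation: [0.031, 0.707, -0.031, 0.706]
ft_force: [-0.6, -0.5, 0.2]
width: 0.0138
```

```bash
python3 look.py e
```

```text
clock 9.55 j [-9.500e-02  3.030e-01  2.036e+00 -1.000e-03  8.030e-01 -1.577e+00] ee [ 0.4616 -0.0322  0.3296] F [-0.58 -0.51  0.16] M [ 0.09 -0.1   0.05] w 0.0138
toolx [-0.001 -0.    -1.   ] y yaw 84.94
```

>>> arm_command --motion '[{"gripper": 0.5, "dx": 0, "dy": 0, "dz": 0, "rx": -2, "ry": 0, "rz": 0}, {"gripper": 0.5, "dx": 0, "dy": 0, "dz": 0, "rx": -2, "ry": 0, "rz": 0}, {"gripper": 0.5, "dx": 0, "dy": 0, "dz": 0, "rx": -2, "ry": 0, "rz": 0}, {"gripper": 0.5, "dx": 0, "dy": 0, "dz": 0, "rx": 0, "ry": 0, "rz": 0}]'

```text
clock: 10.05
ee_pos: [0.4618, -0.032, 0.3297]
orientation: [-0.006, 0.707, 0.006, 0.707]
ft_force: [1.0, -0.8, 0.1]
width: 0.0135
```

```bash
python3 look.py e
```

```text
clock 10.05 j [-0.095  0.303  2.036 -0.     0.803 -1.683] ee [ 0.4618 -0.032   0.3297] F [ 0.96 -0.77  0.08] M [ 0.12 -0.15 -0.03] w 0.0135
toolx [-0. -0. -1.] y yaw 91.0
```

>>> arm_command --motion '[{"gripper": 0.5, "dx": 0, "dy": 0, "dz": 0, "rx": -2, "ry": 0, "rz": 0}, {"gripper": 0.5, "dx": 0, "dy": 0, "dz": 0, "rx": -2, "ry": 0, "rz": 0}, {"gripper": 0.5, "dx": 0, "dy": 0, "dz": 0, "rx": -2, "ry": 0, "rz": 0}, {"gripper": 0.5, "dx": 0, "dy": 0, "dz": 0, "rx": 0, "ry": 0, "rz": 0}]'

```text
clock: 10.55
ee_pos: [0.4618, -0.032, 0.3297]
orientation: [-0.043, 0.706, 0.043, 0.706]
ft_force: [-0.7, -0.2, -1.2]
width: 0.0139
```

```bash
python3 look.py e
```

```text
clock 10.55 j [-0.095  0.303  2.036  0.     0.803 -1.788] ee [ 0.4618 -0.032   0.3297] F [-0.65 -0.19 -1.19] M [ 0.09 -0.13 -0.03] w 0.0139
toolx [ 0.  0. -1.] y yaw 97.01
```

>>> arm_command --motion '[{"gripper": 0.5, "dx": 0, "dy": 0, "dz": 0, "rx": -2, "ry": 0, "rz": 0}, {"gripper": 0.5, "dx": 0, "dy": 0, "dz": 0, "rx": -2, "ry": 0, "rz": 0}, {"gripper": 0.5, "dx": 0, "dy": 0, "dz": 0, "rx": 0, "ry": 0, "rz": 0}]'

```text
clock: 10.92
ee_pos: [0.4618, -0.032, 0.3297]
orientation: [-0.068, 0.704, 0.068, 0.704]
ft_force: [-0.1, -0.0, -1.0]
width: 0.0141
```

```bash
python3 look.py e
```

```text
clock 10.925 j [-0.095  0.303  2.036  0.     0.803 -1.858] ee [ 0.4618 -0.032   0.3297] F [-0.14 -0.03 -1.02] M [ 0.07 -0.11  0.02] w 0.0141
toolx [-0.  0. -1.] y yaw 101.01
```

There is still no resistance about 24° past the locked position, so this is the loosening way. I'll continue.

>>> arm_command --motion '[{"gripper": 0.5, "dx": 0, "dy": 0, "dz": 0, "rx": -3, "ry": 0, "rz": 0}, {"gripper": 0.5, "dx": 0, "dy": 0, "dz": 0, "rx": -3, "ry": 0, "rz": 0}, {"gripper": 0.5, "dx": 0, "dy": 0, "dz": 0, "rx": -3, "ry": 0, "rz": 0}, {"gripper": 0.5, "dx": 0, "dy": 0, "dz": 0, "rx": -3, "ry": 0, "rz": 0}, {"gripper": 0.5, "dx": 0, "dy": 0, "dz": 0, "rx": -3, "ry": 0, "rz": 0}, {"gripper": 0.5, "dx": 0, "dy": 0, "dz": 0, "rx": 0, "ry": 0, "rz": 0}]'

```text
clock: 11.68
ee_pos: [0.4618, -0.032, 0.3297]
orientation: [-0.159, 0.689, 0.159, 0.689]
ft_force: [0.5, -0.0, -0.5]
width: 0.0137
```

```bash
python3 look.py e
```

```text
clock 11.675 j [-0.095  0.303  2.036  0.     0.803 -2.118] ee [ 0.4618 -0.032   0.3297] F [ 0.5  -0.05 -0.53] M [ 0.07 -0.12 -0.01] w 0.0137
toolx [-0.  0. -1.] y yaw 115.94
```

>>> arm_command --motion '[{"gripper": 0.5, "dx": 0, "dy": 0, "dz": 0, "rx": -3, "ry": 0, "rz": 0}, {"gripper": 0.5, "dx": 0, "dy": 0, "dz": 0, "rx": -3, "ry": 0, "rz": 0}, {"gripper": 0.5, "dx": 0, "dy": 0, "dz": 0, "rx": -3, "ry": 0, "rz": 0}, {"gripper": 0.5, "dx": 0, "dy": 0, "dz": 0, "rx": -3, "ry": 0, "rz": 0}, {"gripper": 0.5, "dx": 0, "dy": 0, "dz": 0, "rx": 0, "ry": 0, "rz": 0}]'

```text
clock: 12.3
ee_pos: [0.4618, -0.032, 0.3297]
orientation: [-0.23, 0.669, 0.23, 0.669]
ft_force: [-0.3, -0.2, -1.7]
width: 0.0132
```

```bash
python3 look.py e
```

```text
clock 12.3 j [-0.095  0.303  2.036  0.     0.803 -2.327] ee [ 0.4618 -0.032   0.3297] F [-0.35 -0.18 -1.67] M [ 0.11 -0.09  0.02] w 0.0132
toolx [-0.  0. -1.] y yaw 127.89
```

>>> arm_command --motion '[{"gripper": 0.5, "dx": 0, "dy": 0, "dz": 0, "rx": -2, "ry": 0, "rz": 0}, {"gripper": 0.5, "dx": 0, "dy": 0, "dz": 0, "rx": -2, "ry": 0, "rz": 0}, {"gripper": 0.5, "dx": 0, "dy": 0, "dz": 0, "rx": -2, "ry": 0, "rz": 0}, {"gripper": 0.5, "dx": 0, "dy": 0, "dz": 0, "rx": 0, "ry": 0, "rz": 0}]'

```text
clock: 12.8
ee_pos: [0.4618, -0.032, 0.3297]
orientation: [-0.265, 0.656, 0.265, 0.656]
ft_force: [-0.1, 0.7, -1.5]
width: 0.014
```

```bash
python3 look.py f wrist scene side
```

```text
clock 12.8 j [-0.095  0.303  2.036  0.     0.803 -2.434] ee [ 0.4618 -0.032   0.3297] F [-0.08  0.67 -1.51] M [ 0.04 -0.11 -0.01] w 0.014
toolx [-0.  0. -1.] y yaw 134.0
wrist 4342 rect ((458.404541015625, -32.76367950439453), (44.17998123168945, 32.73304748535156), 62.60715866088867) z 0.1756
pca -135.8
side 30 rect ((461.6960144042969, -18.28984260559082), (39.46268081665039, 13.16133975982666), 11.577431678771973) z 0.174
pca -165.8
```

View pics/wrist_f.png

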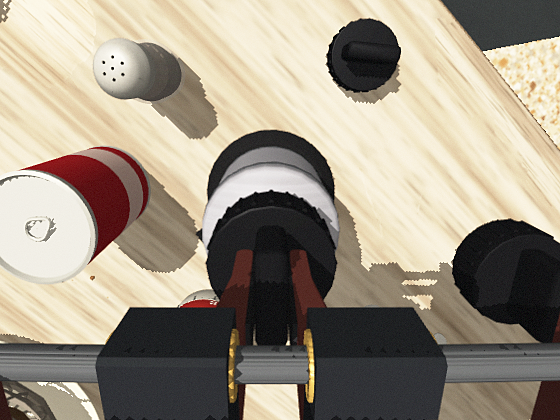

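The bar at (270,280) is still square in the fingers, so the cap turned with the tool (about 57° from canister x) and met no stop. I'll test-lift in small steps while watching the force.

>>> arm_command --motion '[{"gripper": 0.5, "dx": -0.1, "dy": 0, "dz": 0, "rx": 0, "ry": 0, "rz": 0}, {"gripper": 0.5, "dx": -0.1, "dy": 0, "dz": 0, "rx": 0, "ry": 0, "rz": 0}, {"gripper": 0.5, "dx": -0.1, "dy": 0, "dz": 0, "rx": 0, "ry": 0, "rz": 0}, {"gripper": 0.5, "dx": 0, "dy": 0, "dz": 0, "rx": 0, "ry": 0, "rz": 0}]'

```text
clock: 13.45
ee_pos: [0.4618, -0.032, 0.3328]
orientation: [-0.265, 0.656, 0.265, 0.656]
ft_force: [-0.2, 0.7, -0.0]
width: 0.0139
```

```bash
python3 look.py g
```

```text
clock 13.45 j [-0.095  0.297  2.034 -0.     0.81  -2.433] ee [ 0.4618 -0.032   0.3328] F [-0.2   0.66 -0.04] M [ 0.04 -0.16  0.  ] w 0.0139
toolx [ 0. -0. -1.] y yaw 133.97
```

It's up 3 mm with no pull, so the cap is free. I'll lift straight up to about 6.5 cm.

>>> arm_command --motion '[{"gripper": 0.5, "dx": -0.4, "dy": 0, "dz": 0, "rx": 0, "ry": 0, "rz": 0}, {"gripper": 0.5, "dx": -0.8, "dy": 0, "dz": 0, "rx": 0, "ry": 0, "rz": 0}, {"gripper": 0.5, "dx": -1, "dy": 0, "dz": 0, "rx": 0, "ry": 0, "rz": 0}, {"gripper": 0.5, "dx": -1, "dy": 0, "dz": 0, "rx": 0, "ry": 0, "rz": 0}, {"gripper": 0.5, "dx": -1, "dy": 0, "dz": 0, "rx": 0, "ry": 0, "rz": 0}, {"gripper": 0.5, "dx": -1, "dy": 0, "dz": 0, "rx": 0, "ry": 0, "rz": 0}, {"gripper": 0.5, "dx": -1, "dy": 0, "dz": 0, "rx": 0, "ry": 0, "rz": 0}, {"gripper": 0.5, "dx": 0, "dy": 0, "dz": 0, "rx": 0, "ry": 0, "rz": 0}, {"gripper": 0.5, "dx": 0, "dy": 0, "dz": 0, "rx": 0, "ry": 0, "rz": 0}]'

```text
clock: 14.58
ee_pos: [0.4617, -0.032, 0.3945]
orientation: [-0.265, 0.656, 0.265, 0.656]
ft_force: [-0.2, 0.0, -1.5]
width: 0.0138
```

```bash
python3 look.py h side scene
python3 - <<'E'
from h import *
import cv2
im=cv2.imread("pics/side_h.png")[130:300,200:370]; cv2.imwrite("pics/side_hc.png",cv2.resize(im,None,fx=3.4,fy=3.4,interpolation=cv2.INTER_CUBIC))
for n in ["side","scene"]:
    W=np.load(n+"_h.npy"); A=np.load(n+".npy")
    rr=np.hypot(W[...,0]-.4625,W[...,1]+.031)
    q=W[(rr<.038)&(W[...,2]>.15)&(W[...,2]<.215)]; print(n,np.percentile(q[:,2],[1,5,20]).round(3))
    ch=(abs(W-A).max(-1)>.02)&(A[...,2]<.12)&(A[...,2]>.01)&(W[...,2]<.12); print("changed low px",ch.sum(), np.argwhere(ch)[:5].tolist())
E
```

```text
clock 14.575 j [-0.095  0.198  1.986  0.     0.958 -2.433] ee [ 0.4617 -0.032   0.3945] F [-0.24  0.03 -1.51] M [ 0.08 -0.13  0.04] w 0.0138
toolx [-0.  0. -1.] y yaw 133.97
side [0.178 0.182 0.189]
changed low px 6 [[83, 402], [100, 392], [101, 387], [120, 365], [203, 310]]
scene [0.181 0.184 0.191]
changed low px 2 [[195, 315], [200, 315]]
```

View pics/side_hc.png

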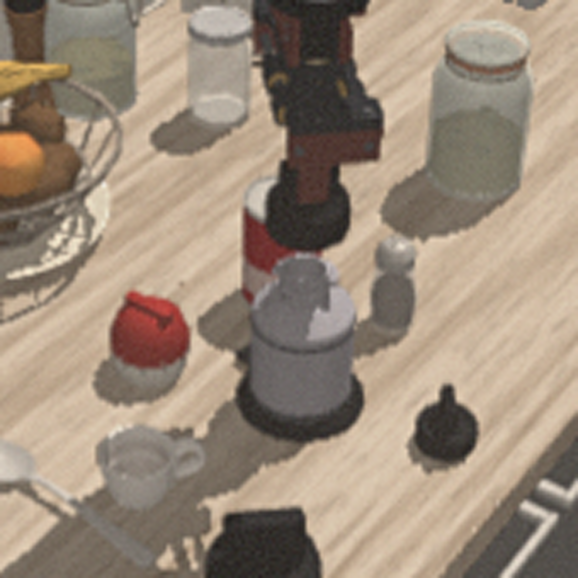

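The side view shows the cap held upright at crop (308,210), clear above the open neck at (305,280). Its lower edge is at about 0.178, 4 cm above the mouth, and the bystanders are unmoved. Handing in.

```bash
python3 -c "
from station import workorder,telemetry
s=telemetry.sense(); print(s['ft_force'],abs(s['dq']).max(),s['width'])
print(workorder.hand_in())"
```

```text
[-0.55886957  0.10046955 -1.20059922] 0.0035817735141345955 0.01386300006156579
the job is handed in; nothing more can be done
None
```

I opened the canister and handed the job in with the cap still held above it; the hand-in gave no verdict.

**What I did:** I gripped the middle-sized cap, the one on the canister, by its bar. The first turn met the wrong-way stop after about 18°, at about 6 N. I then turned it the other way to about 57° from the canister's x and met no resistance. A 3 mm test lift showed no pull, so I lifted it straight up about 6.5 cm.

**Last checks:**
- **Cap position:** its lower edge is at about 0.178 m, 4 cm above the mouth, and the tool is centred on the canister's axis to within about 1–2 mm.
- **Grip:** the fingers hold at a 13.9 mm opening on the 14 mm bar, set to 25 N, and the arm is still.
- **Bystanders:** the depth images from before and after show no visible movement.
- **Time:** about 14.6 s of the 45 s.

**What failed or disagreed:**
- My first move calls were refused because each row needs all its keys; nothing moved.
- The wrist camera put the cap's y about 3 mm away from the other two cameras. I went between them, and side forces stayed near zero.

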